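Wind the lunch warmer's timer and start it

TASK

Get the lunch warming: turn the inner (bar-shaped) knob of the warmer clockwise until you feel it come up firmly against its internal stop, without forcing it past that and without disturbing the outer heat ring around it. Leave the knob resting against the stop, then press the green start button fully down and let it come back up. Leave the tiffin and everything else on the crate where it is.

Things in the scene. Friction and masses are not known exactly. Their poses are not given: they have to be found in the camera images.
- warmer: fixed white lunch warmer, 220 (x) by 420 (y) mm; origin: centre of its underside; x away from the robot at yaw 0, z up. Grey top face at z 70 mm. On it: concentric knobs, vertical axis at x -20, y 75; start button at x -20, y 160; dark hot plate 156 mm across, 6 mm high, at x 15, y -125 (mm), the tiffin on it. Place and yaw vary.
- knob_grip (a point): middle of the inner timer knob, on its axis: an aluminium bar 36 mm long (this point's x), 12 mm wide (y), 22 mm high, red line on top. Its lower edge is 11 mm below the point, its top 11 mm above. The outer ring's top is 1 mm below the bar, so a fingertip more than 12 mm below this point hits the ring. Turns with the knob.
- timer_knob (a joint): angle of the inner knob, rad, growing clockwise seen from above, starts 0 to 0.3. Steady friction of 0.12 N m; stays where left. 0.5 to 1.4 rad further clockwise (differs each time, marked nowhere) it meets a springy stop: torque then climbs 2.5 N m per rad on top of the friction. Firm: 0.08 to 0.44 N m above friction; more than 0.44 (0.18 rad past touch) forces it.
- cam: steel dog 24 mm long on the inner knob's shaft, hidden inside the housing, turning with the knob; origin on the knob axis, 58 mm below the knob's foot. It bears on the hidden stop at 20 mm radius (4 N there is 0.08 N m at the knob, 22 N is 0.44 N m). Once the knob is let go, its friction keeps it pressed on the stop with up to 6 N.
- ring_mark (a point): tip of the orange pointer tab on the outer heat ring, 40 mm from the knob axis, 11 mm above the warmer's top face. The ring is black, knurled, 66 mm across, flat top 18 mm above the top face; it turns very easily (0.02 N m) about the same axis, starts within 0.8 rad of the warmer's +x, and must stay as set.
- start_button_top (a point): centre of the top of the round green start button, 28 mm across; it stands 22 mm above the warmer's top face when up, in a black housing 44 mm across and 12 mm high
- start_button (a joint): travel of the start button in m, 0 = up, 0.006 = fully down; a spring takes it back up. Fully down takes about 5 N.
- tiffin: steel two-tier lunch tiffin with a lid, a top bail and a side lever clamp, 116 mm across, 133 mm high, standing loose on the hot plate; origin at the centre of its underside. Bystander.
- ashtray: green ceramic ashtray, 110 mm across, 38 mm high, origin centre of underside. Bystander.
- spoon: red plastic measuring spoon, about 125 mm long, 14 mm high, origin under the middle of its bowl. Bystander.
- key: brass door key, 65 mm long, 4 mm thick, origin at its underside. Bystander.
- stone: smooth grey river stone, 86 mm across, 36 mm high, origin centre of underside. Bystander.
- mug: blue mug, 80 mm across, 90 mm high, origin centre of underside. Bystander.

How it is judged:
By the outcome, as a careful person would: the job done as asked, in the order asked, and still so for the second after the job is handed in, with the robot touching nothing.
It also fails if it takes over 58 s, if anything falls off the work surface, if the arm or the gripper's body presses on something with over 40 N, if the wrist force passes 120 N, or if a joint passes its speed limit or range.

ROBOT

A 6-joint arm with a two-finger parallel gripper is mounted at the origin on the work surface. World frame = base frame: x ahead of the robot, y to its left, z up, the work surface at z = 0. Lengths are in mm, angles in rad, forces in N, time in s.
With the tool pointing down it reaches from about 375 to 975 mm from the base axis. Payload 3.8 kg.
Tool frame: the origin (TCP) lies between the finger pads; the fingertips stand 17 mm ahead of it and the grasp point (between the pads) lies 2 mm behind it; z points along the fingers, y is the line along which they close (so a half turn about z gives the same grasp; the last joint's range is limited). The gripper opens to 85 mm and grips with 20 to 120 N. Pads are 22 mm wide; open, the fingers measure 114 mm over their backs; the gripper's body (76 mm by 85 mm) begins 54 mm behind the grasp point. The pads swing forward as they close: fully open they stand 13 mm farther back than shut.
Start: joints at [1.246, 0.264, 1.604, -0, 1.274, -0.037], TCP at [191.592, 647.233, 248.28] pointing down, gripper open.
Joint ranges: [-2.63, 2.63], [-0.94, 2.18], [0.31, 2.57], [-1.31, 4.45], [0, 2.66], [-2.55, 2.55]. Speed limits (rad/s): [2.57, 2.57, 3.14, 3.14, 3.14, 3.14].

INTERFACE

Orientations are given as a unit quaternion [w, x, y, z].
In Python, from workcell import arm gives the robot as it stands. Calls block until the motion is done:
- arm.reach(position, orientation): joint-space move of the TCP to a pose.
- arm.servo_line(position, attitude=None, rate=150, until_force=None): straight line of the TCP; attitude=None keeps the orientation; rate is the mean speed in mm/s. With until_force (N) it stops when the force on the tool has changed by that much, and returns True; else False.
- arm.move_j(angles): joint-space move.
- arm.set_gripper(opening): finger opening in mm; the grip force is fixed at half the most; returns when the fingers have stopped.
- arm.pause(seconds).
- arm.ik(position, orientation): joint angles nearest the present ones, or None.
- arm.read_state(): the state.
- arm.camera(name): name is "scene" or "top" or "wrist"; returns (picture, depth): 420x560x3 uint8, red, green, blue; 420x560 float32, mm along the optical axis (not along the pixel's ray), 0 where there is no reading.
- arm.camera_info(name): a dict with "vertical_fov" (degrees; the focal length in pixels is half the picture's height over the tangent of half this angle, whatever the lens; pixels are square), "cx", "cy" (the principal point, pixels), "origin" and "attitude" of the camera in the world. Camera axes: x right, y down, z forward; pixel columns grow to the right and rows downward; lengths in mm; the calibration is good to about 2 mm. A picture is of the moment at which its call begins: read the wrist's pose just before it. camera_info takes no time and is no camera call; for the wrist camera it gives the pose at the moment of the call.
A pose or a line that the arm cannot do raises arm.PlanningError and nothing moves.
- arm.hand_in(): hands the job in; it is judged then, once.
The state is a dict: "time": time; "qpos": joint angles; "qd": joint speeds; "joint_efforts": joint torques, N m; "position": TCP position; "orientation": TCP orientation; "force": force on the tool from outside, world axes, zero at the start; "wrist_torque": the same for the moment, N m; "gripper_width": finger opening in mm; "finger_force": force on a finger pad.
Only numpy, scipy, OpenCV 4.12 (cv2) and the standard library are available. Lean on these libraries where they do the work, as an engineer would, in place of code of your own. Each camera call takes 0.05 s, during which the arm holds its last target. There are 200 camera calls.

## Working session

There is one attempt and no reset: what is moved stays moved. The work goes in short steps, each a Python script; the robot and the scene stay as the last script left them, time stands still between calls to the robot, and variables do not carry over. Pictures are saved under pics/ and viewed, at most 10 in all, crops included, and the job is handed in when it is done.

```bash
mkdir -p pics; ls
cat > h.py <<'E'
import numpy as np, cv2
from workcell import arm
from scipy.spatial.transform import Rotation as R
def info(n):
    i=arm.camera_info(n); return i
def shoot(n,fn):
    i=arm.camera_info(n); p,d=arm.camera(n)
    cv2.imwrite('pics/'+fn+'.png',p[:,:,::-1]); np.savez('pics/'+fn+'.npz',p=p,d=d,**{k:np.array(v) for k,v in i.items() if not isinstance(v,str)})
    return p,d,i
def cloud(d,i):
    h,w=d.shape; f=h/2/np.tan(np.radians(float(i['vertical_fov']))/2)
    v,u=np.mgrid[:h,:w]; c=np.dstack([(u-float(i['cx']))/f*d,(v-float(i['cy']))/f*d,d])
    a=np.array(i['attitude'],float)
    m=a if a.shape==(3,3) else R.from_quat(a[[1,2,3,0]]).as_matrix()
    return c@m.T+np.array(i['origin'])
E
python3 - <<'E'
from h import *
for n in ['scene','top']:
    p,d,i=shoot(n,n+'0'); print(i)
s=arm.read_state(); print(s)
E
```

```text
pics
{'vertical_fov': 44.875711092950155, 'cx': 275.40282152368576, 'cy': 207.8359972100276, 'origin': array([1062.24461101, -602.29763558,  730.77122126]), 'attitude': array([-0.42335882,  0.86370693,  0.24514873, -0.12115998])}
{'vertical_fov': 55.70431377028936, 'cx': 277.36326724764535, 'cy': 204.97372243636474, 'origin': array([537.17296104,  95.82498822, 868.13623799]), 'attitude': array([-0.02615   ,  0.70947701, -0.70147569,  0.0623731 ])}
{'time': 0.1, 'qpos': array([ 1.24612247e+00,  2.64645925e-01,  1.60523905e+00, -6.11189257e-06,
        1.27374621e+00, -3.68858961e-02]), 'qd': array([ 4.72477914e-05, -1.53303166e-03, -3.15193062e-03, -1.08194702e-03,
        9.07661889e-04,  3.43658123e-04]), 'joint_efforts': array([ 3.54844815e-04, -5.16708934e+01, -3.68589377e+01,  1.22036610e-05,
        6.27792368e-03,  1.36569011e-05]), 'position': array([191.37654352, 646.63417485, 247.10713708]), 'orientation': array([-1.80386978e-04,  1.43396967e-01,  9.89664727e-01, -1.00317998e-03]), 'force': array([ 0.00330576,  0.27261539, -0.96494536]), 'wrist_torque': array([0.04742384, 0.00203818, 0.03935329]), 'finger_force': 0.0, 'gripper_width': 85.09716998866674}
```

View pics/top0.png

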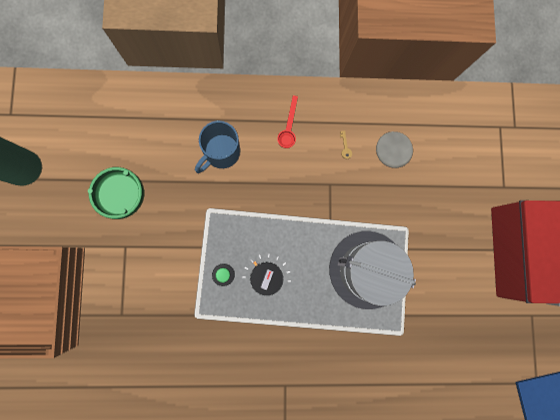

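View pics/scene0.png

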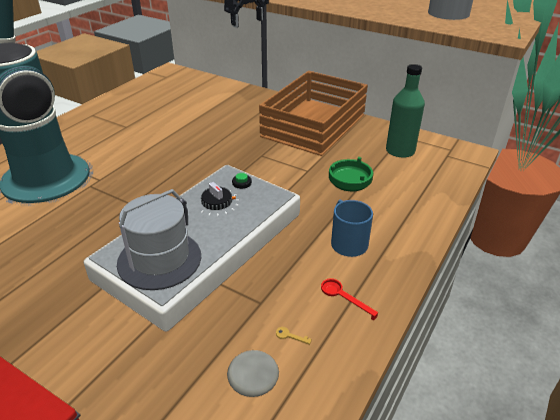

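The top view shows the warmer with the green button at about (223,275), the knob at (267,279), the orange tab at (254,263) and the tiffin on the plate at (378,272). The scene view agrees, and nothing is in the way above the knobs. Next I'll locate them.

```bash
cat >> h.py <<'E'
def locate(p,d,i,near=None):
    P=cloud(d,i); hsv=cv2.cvtColor(p,cv2.COLOR_RGB2HSV); z=P[...,2]
    H,S,V=[hsv[...,k].astype(int) for k in range(3)]
    ok=(d>0)&(z>60)&(z<125)
    # restrict to warmer region
    if near is not None: ok&=np.hypot(P[...,0]-near[0],P[...,1]-near[1])<130
    g=ok&(H>45)&(H<75)&(S>120)&(z>80)
    out={'button':(np.median(P[g],0) if g.any() else None,g.sum())}
    o=ok&(H>8)&(H<25)&(S>120); r=ok&((H<6)|(H>174))&(S>120)
    out['orange']=(np.median(P[o],0) if o.any() else None,o.sum())
    out['redline']=(np.median(P[r],0) if r.any() else None,r.sum())
    if near is not None:
        k=ok&(np.hypot(P[...,0]-near[0],P[...,1]-near[1])<35)&(z>near[2]-8)   # bar top
        if k.sum()>10:
            q=P[k][:,:2].astype(np.float32); rc=cv2.minAreaRect(q); out['bar']=(rc,np.median(P[k],0),k.sum())
            q=q-q.mean(0); w,v=np.linalg.eigh(q.T@q); out['baryaw']=np.arctan2(v[1,1],v[0,1])
        t=ok&(np.hypot(P[...,0]-near[0],P[...,1]-near[1])<45)&(z>82)&(z<95)
        if t.any(): out['ring']=cv2.minEnclosingCircle(P[t][:,:2].astype(np.float32))
    return out
E
python3 - <<'E'
from h import *
for n in ['top0','scene0']:
    z=np.load(f'pics/{n}.npz'); p,d=z['p'],z['d']; P=cloud(d,z)
    if n=='top0':
        for px in [(223,275),(267,279),(254,263),(236,300),(378,272),(209,212),(407,230),(197,318),(402,332)]: print(px,P[px[1],px[0]].round(1))
        near=P[279,267]
    near=np.array([near[0],near[1],111]); r=locate(p,d,z,near)
    for k in r: print(k,r[k])
E
```

```text
(223, 275) [498.6 159.4  93.4]
(267, 279) [492.5  75.6 109.6]
(254, 263) [521.5 100.6  81.3]
(236, 300) [537.2  95.8 868.1]
(378, 272) [ 509.9 -112.   189.3]
(209, 212) [622.3 192.9  65.2]
(407, 230) [ 590.6 -212.2   66.1]
(197, 318) [404.6 219.    1.5]
(402, 332) [ 387.4 -195.4   65.8]
button (array([496.68900789, 157.37158998,  91.8033711 ]), np.int64(97))
orange (array([521.52623559,  98.67012161,  81.00322314]), np.int64(8))
redline (array([500.06672472,  72.0200197 , 110.55290071]), np.int64(9))
bar (((493.0616455078125, 75.8985595703125), (12.058575630187988, 35.705318450927734), 69.529541015625), array([492.65356715,  75.73142175, 110.97005035]), np.int64(128))
baryaw 2.7857544
ring ((495.4315185546875, 78.34432220458984), 36.27376937866211)
button (array([503.22583291, 154.40152069,  90.91638801]), np.int64(101))
orange (array([521.75605732,  97.37371657,  80.09596372]), np.int64(10))
redline (array([501.76985825,  71.55771538, 110.94842423]), np.int64(6))
bar (((492.4136962890625, 74.98326110839844), (13.341928482055664, 39.2404899597168), 68.67142486572266), array([495.69733578,  72.76892761, 110.5293981 ]), np.int64(96))
baryaw 2.8196964
ring ((492.0430603027344, 74.86478424072266), 34.23684310913086)
```

```bash
cat >> h.py <<'E'
def down(psi):
    x=np.array([np.cos(psi),np.sin(psi),0]); z=np.array([0,0,-1.]); m=np.c_[x,np.cross(z,x),z]
    q=R.from_matrix(m).as_quat(); return q[[3,0,1,2]]
E
python3 - <<'E'
from h import *
pos=[492.7,75.5,230]
for k in (-1,0,1):
    psi=-.36+k*np.pi
    for e in (0,-1,-1.9):
        q=arm.ik(pos,down(psi+e)); print(k,e,None if q is None else np.round(q,2))
E
```

```text
-1 0 [ 0.1  -0.06  1.99 -0.    1.21 -1.11]
-1 -1 [ 0.1  -0.06  1.99 -0.    1.21 -0.11]
-1 -1.9 [ 0.1  -0.06  1.99 -0.    1.21  0.79]
0 0 [ 0.1  -0.06  1.99 -0.    1.21  2.03]
0 -1 None
0 -1.9 [ 0.1  -0.06  1.99 -0.    1.21 -2.35]
1 0 [ 0.1  -0.06  1.99 -0.    1.21 -1.11]
1 -1 [ 0.1  -0.06  1.99 -0.    1.21 -0.11]
1 -1.9 [ 0.1  -0.06  1.99 -0.    1.21  0.79]
```

Run:
```python
from h import *
arm.reach([492.7,75.5,240],down(-.36+np.pi)); arm.set_gripper(45); arm.pause(.3)
p,d,i=shoot('wrist','w1'); r=locate(p,d,i,[492.7,75.5,111])
for k in r: print(k,r[k])
s=arm.read_state(); print(s['time'],s['position'],s['force'],s['wrist_torque'],s['qpos'])
```

```text
button (array([498.77774422, 159.82673095,  91.89725057]), np.int64(778))
orange (array([521.77954869,  98.594141  ,  80.76544393]), np.int64(39))
redline (array([500.84971735,  72.42509991, 111.88985109]), np.int64(67))
bar (((492.1997985839844, 75.20509338378906), (11.346673011779785, 35.815528869628906), 69.52287292480469), array([490.87777725,  75.72564577, 111.0840004 ]), np.int64(650))
baryaw 2.7929668
ring ((495.3068542480469, 77.15060424804688), 36.585655212402344)
3.225 [492.69835317  75.44942707 239.98505315] [-0.44908297 -0.45411501 -0.20727428] [ 0.00702215 -0.00436137  0.01631161] [ 1.01990737e-01 -6.81180491e-02  1.98226765e+00 -2.00512036e-05
  1.22747605e+00 -1.10870076e+00]
```

View pics/w1.png

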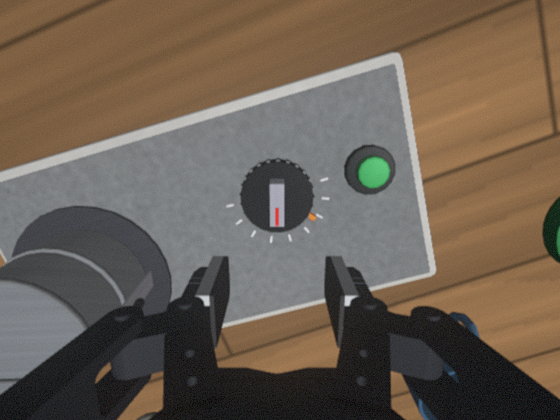

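The wrist view shows the bar at (278,203), lined up with the fingers, the orange tab at (312,216) and the button at (373,172). I'll go down, grip and turn a safe first 0.36 rad.

```bash
cat >> h.py <<'E'
def tq(n=5):
    a=[]
    for _ in range(n):
        s=arm.read_state(); a.append(np.r_[s['wrist_torque'],s['force']]); arm.pause(.02)
    return np.mean(a,0)
def turn(dq):
    q=np.array(arm.read_state()['qpos']) if not hasattr(turn,'q') else turn.q
    q=q.copy(); q[5]+=dq; arm.move_j(q); turn.q=q
E
python3 - <<'E'
from h import *
o=down(2.79)
arm.reach([492.3,75.3,170],o)
b=tq(); print('base',b.round(3))
print(arm.servo_line([492.3,75.3,109.5],rate=60,until_force=8)); print(arm.read_state()['position'])
arm.set_gripper(0)
s=arm.read_state(); print(s['time'],s['position'],s['gripper_width'],s['finger_force']); print((tq()-b).round(3))
q0=arm.ik([492.3,75.3,109.5],o); turn.q=np.array(q0); np.save('b.npy',b)
for k in range(9):
    turn(.04); t=tq()-b; s=arm.read_state(); print(k,round(s['time'],2),round(s['qpos'][5]-q0[5],4),t.round(3))
np.save('q.npy',turn.q)
E
```

```text
base [ 0.006 -0.007 -0.025  0.285  0.036  0.708]
False
[492.77211919  75.34245836 109.94876045]
5.25 [492.61177314  75.37761581 110.0881861 ] 10.464158339058699 60.98823666572571
[ 0.043  0.181 -0.069 -1.72   0.083  3.322]
0 5.67 0.0398 [ 4.000e-03  2.340e-01 -5.400e-02 -1.827e+00 -8.000e-03  4.751e+00]
1 6.0 0.0797 [ 0.04   0.267 -0.083 -1.731  0.121  4.572]
2 6.33 0.1198 [ 0.021  0.267 -0.119 -1.72   0.138  4.511]
3 6.67 0.1598 [-0.015  0.281 -0.119 -1.8    0.174  4.729]
4 7.0 0.1998 [-0.03   0.28  -0.104 -1.628 -0.089  5.197]
5 7.33 0.2398 [-0.036  0.284 -0.097 -1.977 -0.219  4.656]
6 7.67 0.2798 [-0.054  0.276 -0.116 -1.573  0.188  4.954]
7 8.0 0.3198 [-0.034  0.34  -0.065 -1.956 -0.042  4.914]
8 8.33 0.3597 [-0.043  0.275 -0.112 -2.136 -0.621  4.809]
```

Run:
```python
from h import *
b=np.load('b.npy'); turn.q=np.load('q.npy'); pl=-.105; st=.04; tot=.36; prev=0
while tot<1.75:
    turn(st); tot+=st; t=tq(6)-b; e=abs(t[2]-pl); s=arm.read_state()
    print(round(s['time'],2),round(tot,3),round(turn.q[5]-s['qpos'][5],4),t[[2,0,1]].round(3),t[3:].round(1))
    if e>.07: st=.02
    if (e>.2) : break
np.save('q.npy',turn.q); print(s['position'])
```

```text
8.68 0.4 0.0002 [-0.1   -0.069  0.306] [-2.   0.   5.2]
9.03 0.44 0.0003 [-0.091 -0.088  0.306] [-2.2 -0.3  5.3]
9.38 0.48 0.0002 [-0.126 -0.087  0.304] [-1.9 -0.6  4.9]
9.73 0.52 0.0002 [-0.081 -0.092  0.353] [-2.2 -0.9  5.2]
10.08 0.56 0.0002 [-0.09  -0.097  0.324] [-2.1 -0.5  5.8]
10.43 0.6 0.0002 [-0.078 -0.122  0.349] [-2.3 -0.5  5.2]
10.78 0.64 0.0003 [-0.09  -0.11   0.348] [-1.9 -0.5  5.5]
11.13 0.68 0.0002 [-0.076 -0.142  0.371] [-2.3 -0.9  5.3]
11.48 0.72 0.0002 [-0.08  -0.108  0.342] [-2.3 -0.3  5.3]
11.83 0.76 0.0002 [-0.105 -0.128  0.395] [-2.7 -0.9  5.7]
12.18 0.8 0.0004 [-0.058 -0.108  0.362] [-2.4 -1.   5.3]
12.53 0.84 0.0005 [ 0.011 -0.125  0.332] [-3.1 -0.7  5.9]
12.88 0.86 0.0007 [ 0.158 -0.11   0.337] [-3.1 -0.8  5.7]
[492.33535925  75.08094454 110.07466666]
```

Run:
```python
from h import *
b=np.load('b.npy'); turn.q=np.load('q.npy')
def show(l):
    t=tq(10)-b; s=arm.read_state(); print(l,round(s['time'],2),t.round(3),'tau6',np.round(s['joint_efforts'][5],3))
show('still')
turn(.015); s=arm.read_state(); print('inst',s['wrist_torque'][2]-b[2],s['joint_efforts'][5]); show('+.015')
np.save('q.npy',turn.q)
```

```text
still 13.05 [-0.091  0.316  0.125 -2.918 -0.571  5.495] tau6 0.106
inst 0.19313904579185817 0.16860268078744411
+.015 13.47 [-0.11   0.296  0.176 -3.205 -0.992  6.112] tau6 0.155
```

Run:
```python
from h import *
b=np.load('b.npy'); turn.q=np.load('q.npy')
turn(.01); t=tq(8)-b; print(t.round(3),arm.read_state()['joint_efforts'][5])
arm.set_gripper(35); arm.pause(.2); s=arm.read_state(); print('rel',(tq()-b).round(3),s['gripper_width'],s['position'])
p=np.array(s['position']); arm.servo_line([p[0],p[1],150],rate=100); arm.servo_line([p[0],p[1],240],rate=150); arm.pause(.2)
pic,d,i=shoot('wrist','w2'); r=locate(pic,d,i,[492.3,75.3,111])
for k in r: print(k,r[k])
s=arm.read_state(); m=R.from_quat(np.array(s['orientation'])[[1,2,3,0]]).as_matrix(); print(s['time'],'toolyaw',np.arctan2(m[1,0],m[0,0]))
```

```text
[-0.082  0.28   0.231 -3.036 -0.656  5.678] 0.19363575149327517
rel [-0.002  0.017  0.045 -0.122 -0.017 -0.63 ] 34.838542950607646 [492.29309238  75.29833063 109.38569309]
button (array([499.11836241, 160.35847595,  91.90988246]), np.int64(942))
orange (array([521.47884993,  98.48323205,  80.74387322]), np.int64(50))
redline (array([495.36093401,  67.0218459 , 111.89735921]), np.int64(53))
bar (((492.0966491699219, 75.47135925292969), (11.928376197814941, 36.005802154541016), 19.350048065185547), array([491.94811099,  76.86578242, 111.04012023]), np.int64(669))
baryaw 1.908932
ring ((494.9109191894531, 76.89006805419922), 36.4691276550293)
16.05 toolyaw 1.9049693258944194
```

View pics/w2.png

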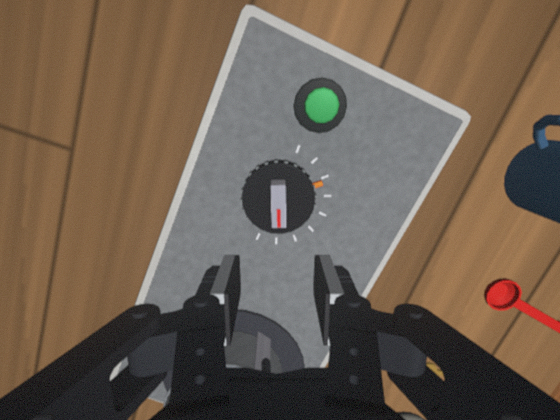

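The bar is at (278,204), still lined up with the tool, and the orange tab hasn't moved. There was almost no spring-back, so the stop torque was no more than about 0.15 N m. I'll regrip and add 0.05 rad. That keeps it safely under the limit and well inside "firm", and the spring-back will then confirm the stop.

Run:
```python
from h import *
b=np.load('b.npy'); o=down(1.905); P=[492.2,75.4,109.5]
arm.servo_line([P[0],P[1],150],attitude=o,rate=150); b=tq(8)
print(arm.servo_line(P,rate=60,until_force=8)); arm.set_gripper(0); print('grip',(tq(8)-b).round(3))
turn.q=np.array(arm.ik(P,o))
for k in range(5):
    turn(.01); print(k,(tq(6)-b).round(3),round(arm.read_state()['joint_efforts'][5],3))
arm.set_gripper(35); arm.pause(.2); print('rel',(tq()-b).round(3))
p=np.array(arm.read_state()['position']); arm.servo_line([p[0],p[1],150],rate=100); arm.servo_line([p[0],p[1],240],rate=150); arm.pause(.2)
pic,d,i=shoot('wrist','w3'); r=locate(pic,d,i,[492.3,75.3,111])
for k in r: print(k,r[k])
s=arm.read_state(); m=R.from_quat(np.array(s['orientation'])[[1,2,3,0]]).as_matrix(); print(s['time'],'toolyaw',np.arctan2(m[1,0],m[0,0]))
```

```text
False
grip [-0.126  0.467  0.213 -3.528 -0.948  5.354]
0 [-0.125  0.447  0.193 -3.749 -0.982  5.63 ] 0.2
1 [-0.113  0.425  0.214 -3.808 -1.143  5.734] 0.217
2 [-0.11   0.419  0.217 -3.627 -0.875  5.884] 0.232
3 [-0.118  0.414  0.243 -4.068 -0.578  5.928] 0.247
4 [-0.121  0.41   0.246 -3.789 -0.539  5.771] 0.262
rel [-0.004  0.015 -0.013 -0.151 -0.01  -0.201]
button (array([499.22588293, 160.42571977,  91.83210289]), np.int64(943))
orange (array([521.31542996,  98.37602033,  81.00126898]), np.int64(50))
redline (array([495.38222865,  67.75697784, 111.87668048]), np.int64(54))
bar (((492.32537841796875, 75.56675720214844), (11.960365295410156, 36.21013641357422), 20.31131362915039), array([491.99284803,  76.8486329 , 111.03377319]), np.int64(663))
baryaw 1.9210721
ring ((494.9719543457031, 77.97356414794922), 36.814212799072266)
22.175 toolyaw 1.8549948777866276
```

Spring-back is about 0.06 rad (bar at 1.915, tool at 1.855), so the peak stop torque was about 0.27 N m and the bar rests on the stop. The ring hasn't moved. Now the button.

Run:
```python
from h import *
B=[499.2,160.3]
arm.set_gripper(0); arm.reach([*B,150],down(1.855)); arm.pause(.2); b=tq()
print(arm.servo_line([*B,113],rate=80,until_force=4), (tq(2)-b)[5])
hit=False
for z in np.arange(111,97,-1.):
    hit=arm.servo_line([*B,z],rate=20,until_force=25); f=(tq(3)-b)[5]; print(z,round(arm.read_state()['position'][2],2),round(f,2))
    if hit or f>14: break
arm.pause(.3); arm.servo_line([*B,125],rate=40); arm.servo_line([*B,260],rate=150); print((tq(3)-b)[5],arm.read_state()['time'])
pic,d,i=shoot('wrist','w4'); r=locate(pic,d,i,[492.3,75.3,111])
for k in r: print(k,r[k])
```

```text
False 0.015307171725326127
111.0 111.35 -0.02
110.0 110.04 0.46
109.0 109.08 0.37
108.0 108.16 1.61
107.0 107.14 2.57
106.0 106.1 2.72
105.0 105.1 3.44
104.0 104.12 3.88
103.0 103.09 4.13
102.0 102.94 10.09
101.0 102.85 16.02
-0.37883759977795944 29.55
button (array([499.29591954, 161.16867222,  91.94126303]), np.int64(668))
orange (array([521.90394291, 101.48062334,  79.55562346]), np.int64(5))
redline (None, np.int64(0))
bar (((486.00335693359375, 78.64851379394531), (31.455156326293945, 11.03297233581543), 88.00071716308594), array([487.25364914,  86.8937881 , 110.7853273 ]), np.int64(208))
baryaw 1.6883032
ring ((492.2773742675781, 75.34749603271484), 33.80695343017578)
```

The button bottomed after 6 mm of travel and came back up. I'll retreat and check the knob once more.

Run:
```python
from h import *
arm.reach([492.2,75.4,240],down(1.855)); arm.pause(.2)
pic,d,i=shoot('wrist','w5'); r=locate(pic,d,i,[492.3,75.3,111])
for k in ('button','orange','bar','baryaw'): print(k,r[k])
arm.reach([191.6,647,260],down(1.855)); arm.pause(.3); shoot('top','top1'); print(arm.read_state()['time'])
```

```text
button (array([499.22169226, 160.45097344,  91.90452688]), np.int64(932))
orange (array([521.23074617,  98.46232315,  80.45641568]), np.int64(52))
bar (((492.3096008300781, 75.49028015136719), (11.999001502990723, 36.283443450927734), 20.25811004638672), array([491.9718984 ,  76.60926911, 111.05142607]), np.int64(660))
baryaw 1.9259733
32.9417
```

View pics/top1.png

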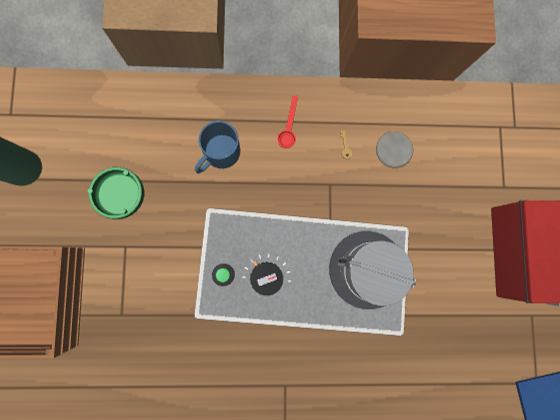

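The top view shows the bar turned at (267,279), the orange tab still at (254,263), the button up at (223,275), and everything else where it was.

```bash
python3 -c "
from workcell import arm
print(arm.hand_in())"
```

```text
the job is handed in; nothing more can be done
None
```

The job is handed in at about 33 s: the knob rests against its stop (estimated peak about 0.27 N m above friction), the ring mark reads where it started, the start button went fully down and came back up, and the tiffin and other items look unmoved in the final picture.

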